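# Set the photometer's selector to the plus mark and take a reading

## Task

On the bench photometer, gently push the upright tab of the rotary selector, without pinching it, until its pointer has clicked to rest at the badge marked with a plus. Only then press the round key on the same instrument fully down and let it come up again. Leave the dish, vial, pen, pipette and tip box around it where they are.

Things in the scene. Friction and masses are not known exactly. Their poses are not given: they have to be found in the camera images.
- photometer: Low white and grey bench instrument, fixed. Origin: on the bench, straight below the selector's pivot; x points to its rear ridge, z up. Case from x = -138 to 112 mm and y = -150 to 150 mm; flat deck 70 mm above the bench; a ridge 28 mm high stands on the deck from x = 86 to 110 mm. Four badges lie on the deck before the pivot; which is where changes from start to start.
- selector (a joint): Angle about the vertical pivot, rad, anticlockwise positive seen from above. Click-stops at -1.257, -0.628, 0 (no badge here; it starts here, pointing to the photometer's -x), 0.628 and 1.257; end stops at -1.45 and 1.45. It takes about 2 N at the tab to leave a stop; past half-way it is drawn on to the next stop and stays there.
- pivot (a point): Top of the selector's disc, on its vertical axis, 83 mm above the bench. The disc is black, 88 mm across, 13 mm high. From it a black arm, 14 mm wide, its top 12 mm above the deck, reaches to 74 mm from the axis, then a thin aluminium pointer to 85 mm. At joint value q the arm points along (-cos q, -sin q) in photometer axes.
- tab (a point): Middle of the top of the selector's upright bare aluminium tab, 62 mm from the axis, 114 mm above the bench. It stands on the arm: 18 mm along the arm, 10 mm across it, from 12 to 44 mm above the deck. It is pushed sideways, across the arm. From 16 mm above the deck upward nothing but the tab obstructs a finger here.
- aim (a point): Point which the selector's pointer aims at: on the line of the arm, 108 mm from the pivot, 3 mm above the deck. It lies over the middle of a badge when the selector rests at that badge's stop.
- badge_plus: White round badge, 44 mm across and 3 mm thick, fixed on the photometer's deck and carrying a black plus sign, two crossed bars 34 mm long and 9 mm wide. Origin: centre of its underside, on the deck, 108 mm from the pivot. Its axes mean nothing.
- badge_ring: White round badge, 44 mm across and 3 mm thick, fixed on the photometer's deck and carrying a black ring, 34 mm across, line 6 mm wide. Origin: centre of its underside, on the deck, 108 mm from the pivot. Its axes mean nothing.
- badge_bar: White round badge, 44 mm across and 3 mm thick, fixed on the photometer's deck and carrying a black single bar, 34 mm long and 9 mm wide. Origin: centre of its underside, on the deck, 108 mm from the pivot. Its axes mean nothing.
- badge_dot: White round badge, 44 mm across and 3 mm thick, fixed on the photometer's deck and carrying a black round dot, 16 mm across. Origin: centre of its underside, on the deck, 108 mm from the pivot. Its axes mean nothing.
- key_top (a point): Middle of the top face of the round white key, 28 mm across, in a grey housing on the deck at x = 48, y = -98 mm of the photometer. Pressed straight down.
- key (a joint): How far the key is pressed, m: 0 up, 0.006 fully down, which takes about 5 N; it springs back up.
- dish: Clear round dish with lid, 62 mm wide, 17 mm high, loose on the deck near x = 42, y = 100 mm of the photometer. Leave alone. Origin: centre of its underside.
- vial: Amber vial with white cap, 22 mm wide, 40 mm high, loose on the deck near x = 64, y = -10 mm of the photometer. Leave alone. Origin: centre of its underside.
- pen: Grey and black marker pen, 130 mm long, 16 mm high, lying on the bench beside the case, on its +y side. Leave alone. Origin: its middle, on the bench.
- pipette: White hand pipette, 230 mm long, 25 mm high, lying on the bench to the robot's left. Leave alone. Origin: middle of its grip, on the bench.
- tip_box: Blue box with clear cover, 85 x 120 x 80 mm, to the robot's right. Leave alone. Origin: centre of its underside.

How it is judged (in metres and radians):
On the way, in this order (a step that is already met when the one before it is completed fails the run):
1. the selector has come to rest at the plus badge (horizontal distance between aim and badge_plus below 0.012 m and velocity of joint selector between -0.1 and 0.1 rad/s), for 0.3 s.
2. the key is pressed down with the selector at the plus badge (horizontal distance between aim and badge_plus below 0.012 m and value of joint key above 0.0045 m), for 0.05 s.
At the end, for the whole second after the job is handed in: The selector rests with its aim point within 12 mm (horizontally) of the centre of the plus badge, after the key has been pressed at least 4.5 mm down with the selector there; the key is up again (less than 1.5 mm down) (all of step 1 and value of joint key below 0.0015 m); the robot touches nothing.
It fails at once if the key was pressed while the selector was not at the plus badge (value of joint key above 0.003 m and not (horizontal distance between aim and badge_plus below 0.012 m)).
It fails at once if the selector was pinched or pushed roughly (over 20 N) (contact force between the fingers and selector above 20 N).
It fails at once if a loose thing on or around the instrument was moved more than 20 mm, or lifted (distance of any of dish, vial, pen, pipette, tip_box from where it was at the start of the episode above 0.02 m).
It also fails if it takes over 48 s, if anything falls off the work surface, if the arm or the gripper's body presses on something with over 40 N, if the wrist force passes 120 N, or if a joint passes its speed limit or range.

## Robot

A 6-joint arm with a two-finger parallel gripper is mounted at the origin on the work surface. World frame = base frame: x ahead of the robot, y to its left, z up, the work surface at z = 0. Lengths are in mm, angles in rad, forces in N, time in s.
With the tool pointing down it reaches from about 300 to 775 mm from the base axis. Payload 14.6 kg.
Tool frame: the origin (TCP) lies between the finger pads; the fingertips stand 11 mm ahead of it and the grasp point (between the pads) lies 8 mm behind it; z points along the fingers, y is the direction in which the jaws open and shut (so a half turn about z gives the same grasp; the last joint's range is limited). The gripper opens to 94 mm and grips with 3 to 60 N. Pads are 16 mm wide; open, the fingers measure 119 mm over their backs; the gripper's body (75 mm by 177 mm) begins 78 mm behind the grasp point.
Start: joints at [-1.344, 0.3, 1.521, -0, 1.321, -0.067], TCP at [159.268, -526.425, 216.446] pointing down, gripper open.
Joint ranges: [-3.03, 3.03], [-0.79, 2.21], [0.23, 2.52], [-1.04, 4.18], [0, 3.07], [-2.55, 2.55]. Speed limits (rad/s): [2.22, 2.22, 2.57, 3.14, 3.14, 3.14].

## Interface

Orientations are given as [roll, pitch, yaw] about the fixed x, y, z axes, in that order (R = Rz(yaw) Ry(pitch) Rx(roll)).
In Python, from cell import * gives the robot as it stands.
- The arm moves only by the tool arm_command, never from a script. Its argument "deltas" is a list of rows, each an object with "xyz": the shift along the world's x, y, z in m, a list of three; "turn": the turn, a rotation vector about the world's x, y, z in rad, a list of three. A call has 1 to 12 rows; each row shifts and turns the commanded pose from where the row before left it; what a row does not reach is not made up. A row lasts 1/8 s, in which the tool goes at most 62.5 mm and 10.7 degrees, less where a joint would pass 70% of its speed; a pose out of reach is approached as far as the arm can. A call with a gripper value outside its range is refused whole. "gripper" is the closure, from 0 (fully open) to 1 (shut), set as the call begins (left out, the last holds). The fingers move at their own pace and stop on an object; "force" is the grip in N (left out, the last holds). Time passes only in rows, so rows that do not move let the fingers close. It gives the time, the measured TCP pose, the force and the opening at its end, in the units of the state.
- read_state(): the state, without advancing time (a new reading comes with each control period).
- camera(name): name is "side" or "top"; returns a dict with "color" (420x560x3 uint8, red, green, blue), "fx", "fy", "cx", "cy" (pixels), "k1" (the pictures are not rectified: a ray, as slopes to the right and down, at radius r is drawn at 1 + k1 r^2 times it, then the intrinsics apply), "rvec" (rotation vector, rad) and "tvec" (3), from world to camera coordinates, as OpenCV has them. Camera axes: x right, y down, z forward; pixel columns grow to the right and rows downward; lengths in mm; the calibration is good to about 2 mm. A picture is of the moment at which its call begins. There is no depth.
- sign_off(): hands the job in, once; it reports no verdict.
The state is a dict: "clock": time; "joints": joint angles; "qd": joint speeds; "effort": joint torques, N m; "eef_pos": TCP position; "eef_rot": TCP orientation; "wrist_force": force on the tool from outside, world axes, zero at the start; "moment": the same for the moment, N m; "finger_gap": finger opening in mm.
Only numpy, scipy, OpenCV 4.12 (cv2) and the standard library are available. Lean on these libraries where they do the work, as an engineer would, in place of code of your own. Each camera call takes 0.05 s, during which the arm holds its last target.

## Working session

There is one attempt and no reset: what is moved stays moved. The work goes in short steps, Python scripts to look and compute and a tool call to move; the robot and the scene stay as the last step left them, time stands still between calls to the robot, and variables do not carry over. Pictures are saved under pics/ and viewed, and the job is handed in when it is done.

Besides the shell and the picture viewer there is one more tool, called after ">>>" as name([rows], argument=value, ...), one row to a line, values as JSON. arm_command: Moves the arm, as the interface text tells. Its arguments: {"type":"object","properties":{"deltas":{"type":"array","items":{"type":"object","properties":{"xyz":{"type":"array","items":{"type":"number"}},"turn":{"type":"array","items":{"type":"number"}}}}},"gripper":{"type":"number"},"force":{"type":"number"}},"required":["deltas"]}

```bash
ls; mkdir -p pics; python3 - <<'E'
from cell import *
import cv2,numpy as np,pickle
print(read_state())
for n in("top","side"):
    c=camera(n); pickle.dump(c,open(n+'.pkl','wb'))
    cv2.imwrite(f'pics/{n}0.png',c['color'][:,:,::-1])
    print({k:v for k,v in c.items() if k!='color'})
E
```

```text
pics
{'clock': 0.0, 'joints': array([-1.34358708e+00,  3.00494011e-01,  1.52159481e+00, -2.85871487e-05,
        1.32071063e+00, -6.65675808e-02]), 'qd': array([ 0.00140682, -0.0005036 , -0.00097518, -0.00048795,  0.00171494,
        0.00027462]), 'effort': array([-4.04306365e-04, -5.31810558e+01, -3.52739882e+01,  7.07698544e-02,
        2.44465366e-02, -2.07552062e-04]), 'eef_pos': array([ 159.2119065 , -526.18083164,  215.86795175]), 'eef_rot': array([-3.14038668e+00, -5.26467972e-05,  2.93783887e-01]), 'wrist_force': array([-0.01123389, -0.43165908,  0.96076969]), 'moment': array([-0.00361801, -0.00400293, -0.01039609]), 'finger_gap': 93.91091208888407}
{'fx': 464.6185929768018, 'fy': 464.6185929768018, 'cx': 275.48423541214197, 'cy': 208.32126292757667, 'k1': -0.08633467956615423, 'rvec': array([ 2.18208085, -2.14554674,  0.15017901]), 'tvec': array([  -6.94022101,  579.2367533 , 1197.70164018])}
{'fx': 524.1987686448201, 'fy': 524.1987686448201, 'cx': 285.3086777562292, 'cy': 215.95990412270447, 'k1': -0.12489690526262645, 'rvec': array([ 0.87800299, -2.38047518,  1.27983807]), 'tvec': array([ 432.67490292,  298.02565708, 1189.84690851])}
```

View pics/top0.png

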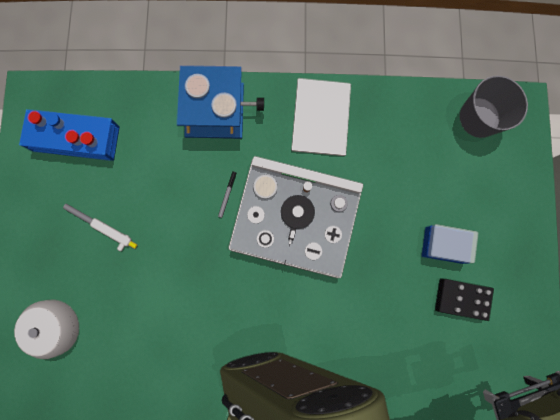

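View pics/side0.png

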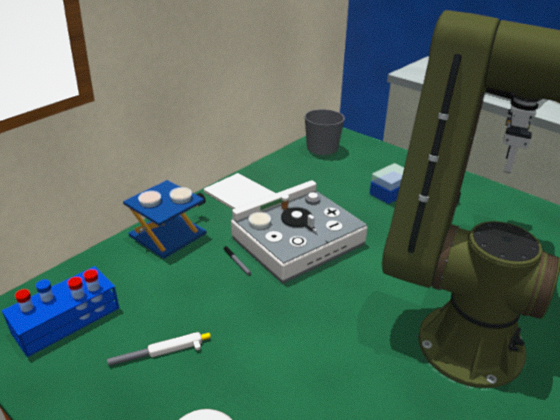

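The top view shows the disc at about (298,212), plus badge (333,234), bar (313,251), ring (265,239), dot (256,214) and key (339,204). The plus badge looks like the outermost stop on the -y side. Next I measure.

```bash
cat > h.py <<'E'
import cv2,numpy as np,pickle
def KD(c): return np.array([[c['fx'],0,c['cx']],[0,c['fy'],c['cy']],[0,0,1]]),np.array([c['k1'],0,0,0,0.])
def plane(c,uv,z):
    K,D=KD(c); p=cv2.undistortPoints(np.array(uv,float).reshape(-1,1,2),K,D).reshape(-1,2)
    R=cv2.Rodrigues(np.array(c['rvec']))[0]; C=-R.T@np.array(c['tvec']); d=np.c_[p,np.ones(len(p))]@R
    return C+d*((z-C[2])/d[:,2])[:,None]
def proj(c,P):
    K,D=KD(c); return cv2.projectPoints(np.array(P,float).reshape(-1,1,3),np.array(c['rvec']),np.array(c['tvec']),K,D)[0].reshape(-1,2)
E
python3 - <<'E'
from h import *
c=pickle.load(open('top.pkl','rb')); im=c['color'][:,:,::-1].copy()
cv2.imwrite('pics/topz.png',cv2.resize(im[150:285,220:370],None,fx=5,fy=4.4,interpolation=cv2.INTER_CUBIC)[:600,:800])
g=cv2.cvtColor(im,cv2.COLOR_BGR2GRAY)
m=(g>175).astype(np.uint8); n,l,s,ce=cv2.connectedComponentsWithStats(m)
for i in range(1,n):
    x,y=ce[i]
    if 220<x<370 and 150<y<285 and s[i,4]>15: print('w',ce[i].round(1),s[i],plane(c,[ce[i]],73)[0].round(1))
m=(g<45).astype(np.uint8); n,l,s,ce=cv2.connectedComponentsWithStats(m)
for i in range(1,n):
    x,y=ce[i]
    if 220<x<370 and 150<y<285 and s[i,4]>15: print('b',ce[i].round(1),s[i],plane(c,[ce[i]],83)[0].round(1))
s=pickle.load(open('side.pkl','rb')); cv2.imwrite('pics/sidez.png',cv2.resize(s['color'][170:285,220:380,::-1],None,fx=5,fy=5,interpolation=cv2.INTER_CUBIC))
E
```

```text
w [307.3 173.9] [251 157 112  35 943] [666.6 -78.   73. ]
w [265.  185.7] [254 175  23  23 407] [633.2  31.5  73. ]
w [307.5 185.5] [304 182   8   8  52] [635.8 -78.8  73. ]
w [339.4 202.2] [335 198  10  10  80] [ 593.5 -162.    73. ]
w [255.4 214.2] [247 206  17  17 189] [558.5  54.6  73. ]
w [297.6 211. ] [293 206  10  11  85] [568.6 -53.7  73. ]
w [333.  233.9] [325 226  17  17 133] [ 511.2 -145.3   73. ]
w [264.9 238.2] [257 230  17  18  80] [497.1  29.2  73. ]
w [292.2 234. ] [290 231   5   7  24] [509.3 -40.5  73. ]
w [264.9 238.4] [261 235   8   8  49] [496.8  29.1  73. ]
w [313.1 250.6] [305 242  17  18 179] [467.5 -94.4  73. ]
b [231.9 179.2] [228 172   8  16  51] [646.9 116.9  83. ]
```

View pics/topz.png

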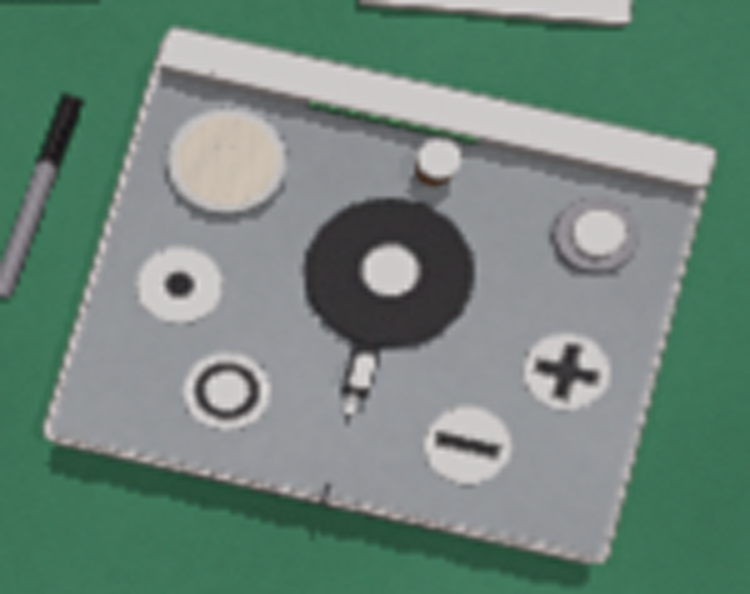

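View pics/sidez.png

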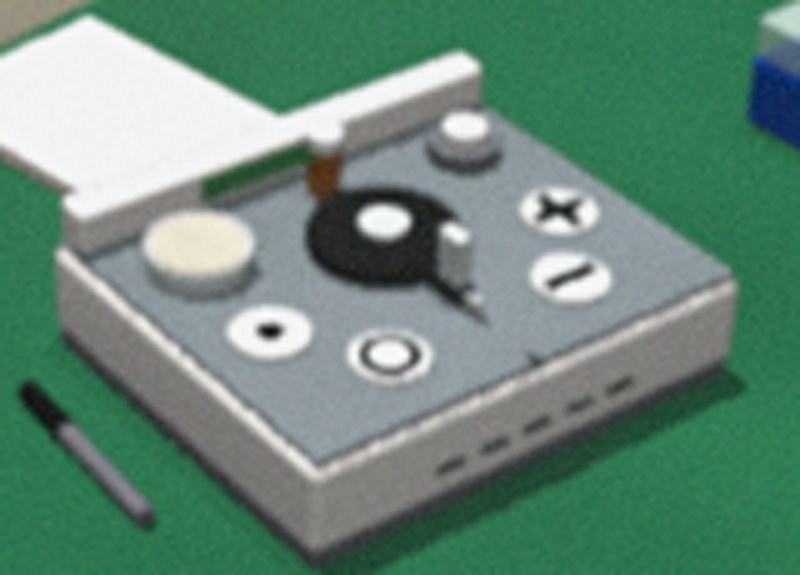

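The zooms confirm it: plus is outermost on the -y side (q = +1.257), with bar next to it. The vial stands behind the disc and the key sits in a raised housing. I fit the instrument frame from the four badge centres and cross-check with the side view.

```bash
cat >> h.py <<'E'
def fit(A,B):
    a=A-A.mean(0);b=B-B.mean(0); t=np.arctan2((a[:,0]*b[:,1]-a[:,1]*b[:,0]).sum(),(a*b).sum()); R=np.array([[np.cos(t),-np.sin(t)],[np.sin(t),np.cos(t)]])
    return t,R,B.mean(0)-R@A.mean(0)
E
python3 - <<'E'
from h import *
q=np.array([1.257,.628,-.628,-1.257]); A=-108*np.c_[np.cos(q),np.sin(q)]
c=pickle.load(open('top.pkl','rb')); s=pickle.load(open('side.pkl','rb'))
top=[[333,233.9],[313.1,250.6],[264.9,238.3],[255.4,214.2]]
sd=[[220+560/5,170+211/5],[220+571/5,170+277/5],[220+390/5,170+355/5],[220+269/5,170+332/5]]
for cc,uv in((c,top),(s,sd)):
    B=plane(cc,uv,73)[:,:2]; t,R,o=fit(A,B); print(t,o,(B-A@R.T-o).round(1).tolist())
    W=lambda x,y:R@[x,y]+o
    print('key',W(48,-98),'tab0',W(-62,0),'vial',W(64,-10),'tabgoal',W(-62*np.cos(1.257),-62*np.sin(1.257)))
# key, tab heights
print('key top cast z=85,90,95',[plane(c,[[339.4,202.2]],z)[0].round(1).tolist() for z in(80,90,100)])
print('key side',[plane(s,[[220+465/5,170+125/5]],z)[0].round(1).tolist() for z in(80,90,100)])
print('tab top', plane(c,[[220+364/5,150+368/4.4]],114),plane(s,[[220+455/5,170+233/5]],114))
print('pivot',plane(c,[[297.6,211]],84),plane(s,[[220+384/5,170+222/5]],84))
E
```

```text
-0.23315610313329602 [567.29409003 -52.92426884] [[0.0, -0.2], [0.0, 0.0], [0.1, 0.1], [-0.1, -0.0]]
key [ 591.35246859 -159.36295739] tab0 [506.9716844  -38.59920761] vial [627.25188597 -77.44084907] tabgoal [ 535.04871603 -105.879305  ]
-0.2353385823170926 [564.69884531 -49.38029619] [[-0.3, 0.4], [-0.1, -0.4], [0.4, -0.7], [-0.1, 0.7]]
key [ 588.52486653 -155.87123812] tab0 [504.40784746 -34.92361679] vial [624.60299156 -74.02767457] tabgoal [ 532.33797493 -102.26483144]
key top cast z=85,90,95 [[592.6, -160.8, 80.0], [591.2, -159.3, 90.0], [589.8, -157.8, 100.0]]
key side [[599.1, -170.1, 80.0], [589.7, -156.8, 90.0], [580.3, -143.5, 100.0]]
tab top [[507.23484981 -39.9239949  114.        ]] [[504.07073689 -33.01214039 114.        ]]
pivot [[567.3952217 -53.0657468  84.       ]] [[566.42548278 -51.50056645  84.        ]]
```

>>> arm_command([
  {"xyz":[0.0295,0.043,0],"turn":[0,0,-0.044]},
  {"xyz":[0.0295,0.043,0],"turn":[0,0,-0.044]},
  {"xyz":[0.0295,0.043,0],"turn":[0,0,-0.044]},
  {"xyz":[0.0295,0.043,0],"turn":[0,0,-0.044]},
  {"xyz":[0.0295,0.043,0],"turn":[0,0,-0.044]},
  {"xyz":[0.0295,0.043,0],"turn":[0,0,-0.044]},
  {"xyz":[0.0295,0.043,0],"turn":[0,0,-0.044]},
  {"xyz":[0.0295,0.043,0],"turn":[0,0,-0.044]},
  {"xyz":[0.0295,0.043,0],"turn":[0,0,-0.044]},
  {"xyz":[0.0295,0.043,0],"turn":[0,0,-0.044]},
  {"xyz":[0.0295,0.043,0],"turn":[0,0,-0.044]},
  {"xyz":[0.0295,0.043,0],"turn":[0,0,-0.044]},
], gripper=1, force=15)

```text
clock: 1.6
eef_pos: [513.9, -8.8, 216.3]
eef_rot: [3.141, 0.0, -0.236]
wrist_force: [0.6, 0.7, 1.4]
finger_gap: 0.7
```

>>> arm_command([
  {"xyz":[0,0,-0.03]},
  {"xyz":[0,0,-0.03]},
  {"xyz":[0,0,-0.02]},
  {"xyz":[0,0,-0.02]},
  {"xyz":[0,0,-0.011]},
  {"xyz":[0,0,0]},
])

```text
validation failed for argument at $.de...
```

```bash
cat > look.py <<'E'
import sys
from cell import *
from h import *
t=sys.argv[1]
for n in("top","side"):
    c=camera(n); pickle.dump(c,open(n+t+'.pkl','wb'))
    im=c['color'][150:270,220:380,::-1] if n=='top' else c['color'][165:285,220:380,::-1]
    I=cv2.resize(im,None,fx=5,fy=5,interpolation=cv2.INTER_CUBIC) 
    if n=='top': A=I
cv2.imwrite(f'pics/l{t}.png',cv2.resize(np.vstack([A,I]),(400,600)))
st=read_state(); print(st['clock'],st['eef_pos'].round(1),st['eef_rot'].round(3),st['wrist_force'].round(2))
E
python3 look.py 1
```

```text
1.7 [514.6  -7.1 215.8] [-3.141e+00  1.000e-03 -2.320e-01] [ 0.26 -0.72  0.31]
```

View pics/l1.png

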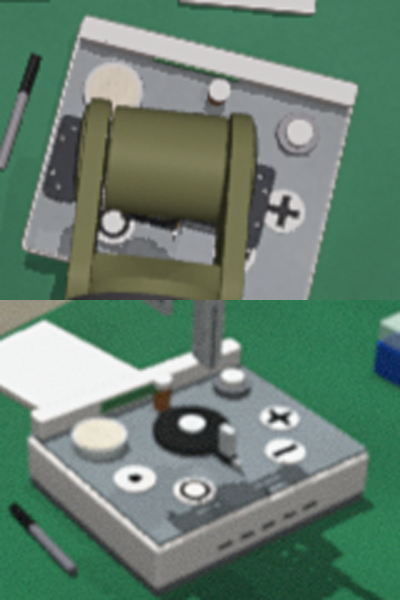

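The move was refused, probably because every row needs a "turn". The picture shows the selector still at its start, with the closed fingers above at the upper middle of the side view. I repeat the descent.

>>> arm_command([
  {"xyz":[0,0,-0.03],"turn":[0,0,0]},
  {"xyz":[0,0,-0.03],"turn":[0,0,0]},
  {"xyz":[0,0,-0.02],"turn":[0,0,0]},
  {"xyz":[0,0,-0.02],"turn":[0,0,0]},
  {"xyz":[0,0,-0.011],"turn":[0,0,0]},
  {"xyz":[0,0,0],"turn":[0,0,0]},
])

```text
clock: 2.45
eef_pos: [512.9, -10.7, 105.1]
eef_rot: [3.141, 0.001, -0.234]
wrist_force: [-0.3, -0.3, -0.1]
finger_gap: 0.3
```

```bash
python3 look.py 2
```

```text
2.55 [513.5 -10.6 106.1] [-3.142e+00 -1.000e-03 -2.340e-01] [1.2  0.8  0.32]
```

View pics/l2.png

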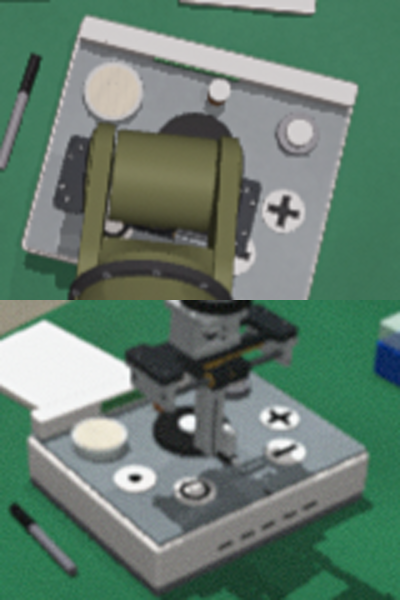

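The side view shows the closed fingertips just to the left (+y side) of the tab at about (210,430), clear of it. I compute the arc.

```bash
python3 - <<'E'
import numpy as np
th=-.234;o=np.array([566.2,-51.3])
def P(q,d=17.5):
    a=q+th; R=np.array([[np.cos(a),-np.sin(a)],[np.sin(a),np.cos(a)]]); return R@[-62,d]+o
print(P(0,28),P(0))
for q in np.arange(0,1.21,.08): print(round(q,2),P(q).round(1),(P(q+.08)-P(q)).round(1))
E
```

```text
[512.38207466  -9.68713045] [509.94743593 -19.90097078]
0.0 [509.9 -19.9] [-2.3 -4.6]
0.08 [507.6 -24.5] [-2.  -4.8]
0.16 [505.7 -29.3] [-1.6 -4.9]
0.24 [504.1 -34.2] [-1.2 -5. ]
0.32 [502.9 -39.2] [-0.8 -5.1]
0.4 [502.2 -44.3] [-0.4 -5.1]
0.48 [501.8 -49.4] [ 0.1 -5.2]
0.56 [501.9 -54.6] [ 0.5 -5.1]
0.64 [502.3 -59.7] [ 0.9 -5.1]
0.72 [503.2 -64.8] [ 1.3 -5. ]
0.8 [504.5 -69.8] [ 1.7 -4.9]
0.88 [506.2 -74.7] [ 2.1 -4.7]
0.96 [508.2 -79.4] [ 2.4 -4.5]
1.04 [510.6 -83.9] [ 2.8 -4.3]
1.12 [513.4 -88.3] [ 3.1 -4.1]
1.2 [516.6 -92.4] [ 3.4 -3.8]
```

>>> arm_command([
  {"xyz":[-0.0006,-0.0025,0],"turn":[0,0,0]},
  {"xyz":[-0.0006,-0.0025,0],"turn":[0,0,0]},
  {"xyz":[-0.0006,-0.0025,0],"turn":[0,0,0]},
  {"xyz":[-0.0006,-0.0025,0],"turn":[0,0,0]},
  {"xyz":[-0.0012,-0.0023,0],"turn":[0,0,0.04]},
  {"xyz":[-0.0011,-0.0023,0],"turn":[0,0,0.04]},
  {"xyz":[-0.001,-0.0024,0],"turn":[0,0,0.04]},
  {"xyz":[-0.001,-0.0024,0],"turn":[0,0,0.04]},
])

```text
clock: 3.55
eef_pos: [506.5, -29.8, 105.5]
eef_rot: [-3.141, -0.0, -0.073]
wrist_force: [0.8, 3.3, 0.4]
finger_gap: 0.5
```

```bash
python3 look.py 3
```

```text
3.65 [506.5 -29.9 105.5] [-3.141 -0.    -0.074] [0.38 1.75 0.34]
```

View pics/l3.png

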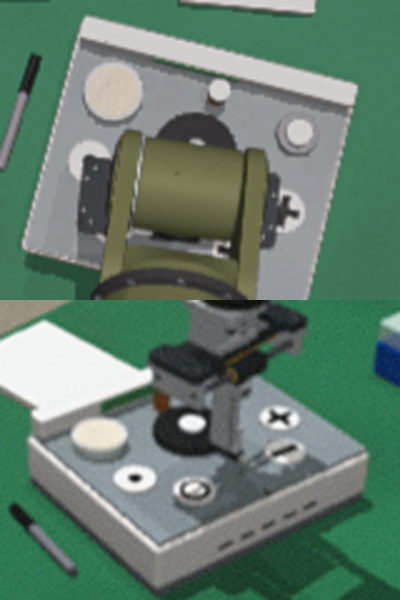

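The fingers now press the tab with about 2–3 N, as expected. I continue the arc past half-way, to about q = 0.56.

>>> arm_command([
  {"xyz":[-0.0008,-0.0025,0],"turn":[0,0,0.04]},
  {"xyz":[-0.0008,-0.0025,0],"turn":[0,0,0.04]},
  {"xyz":[-0.0006,-0.0025,0],"turn":[0,0,0.04]},
  {"xyz":[-0.0006,-0.0025,0],"turn":[0,0,0.04]},
  {"xyz":[-0.0004,-0.0025,0],"turn":[0,0,0.04]},
  {"xyz":[-0.0004,-0.0026,0],"turn":[0,0,0.04]},
  {"xyz":[-0.0002,-0.0025,0],"turn":[0,0,0.04]},
  {"xyz":[-0.0002,-0.0026,0],"turn":[0,0,0.04]},
])

```text
clock: 4.65
eef_pos: [502.5, -50.2, 105.4]
eef_rot: [3.142, 0.0, 0.246]
wrist_force: [0.4, 0.5, 0.6]
finger_gap: 0.3
```

```bash
python3 look.py 4
```

```text
4.75 [502.6 -50.2 105.5] [ 3.141 -0.     0.245] [ 0.9  -0.17  0.42]
```

View pics/l4.png

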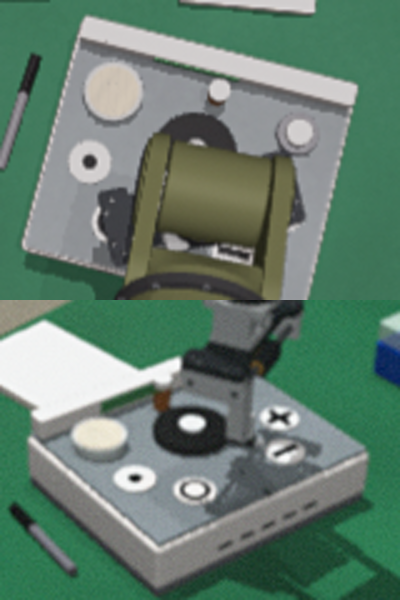

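No contact force any more, so it has clicked on to bar. I continue at the same slow pace.

>>> arm_command([
  {"xyz":[0.0001,-0.0026,0],"turn":[0,0,0.04]},
  {"xyz":[0.0001,-0.0026,0],"turn":[0,0,0.04]},
  {"xyz":[0.0002,-0.0026,0],"turn":[0,0,0.04]},
  {"xyz":[0.0003,-0.0026,0],"turn":[0,0,0.04]},
  {"xyz":[0.0004,-0.0026,0],"turn":[0,0,0.04]},
  {"xyz":[0.0005,-0.0025,0],"turn":[0,0,0.04]},
  {"xyz":[0.0006,-0.0025,0],"turn":[0,0,0.04]},
  {"xyz":[0.0007,-0.0025,0],"turn":[0,0,0.04]},
])

```text
clock: 5.75
eef_pos: [505.2, -70.4, 105.4]
eef_rot: [-3.141, 0.0, 0.565]
wrist_force: [-1.3, 1.5, 1.0]
finger_gap: 0.5
```

>>> arm_command([
  {"xyz":[0.0008,-0.0025,0],"turn":[0,0,0.04]},
  {"xyz":[0.0009,-0.0024,0],"turn":[0,0,0.04]},
  {"xyz":[0.001,-0.0024,0],"turn":[0,0,0.04]},
  {"xyz":[0.0011,-0.0023,0],"turn":[0,0,0.04]},
  {"xyz":[0.0012,-0.0023,0],"turn":[0,0,0.04]},
])

```text
clock: 6.38
eef_pos: [510.5, -82.4, 105.4]
eef_rot: [-3.142, 0.0, 0.765]
wrist_force: [0.7, -0.3, -0.3]
finger_gap: 0.4
```

```bash
python3 look.py 5
```

```text
6.475 [510.5 -82.5 105.4] [3.142 0.    0.765] [ 0.06 -0.17  0.11]
```

View pics/l5.png

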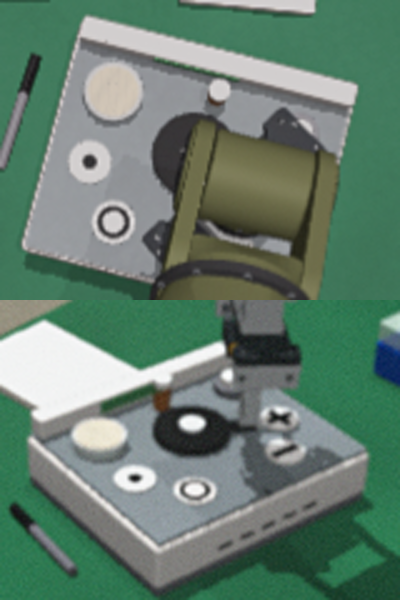

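The force is back to zero, and the side view shows the arm near (240,425) pointing at plus. I back off, rise, and move behind toward the robot for a clear look.

>>> arm_command([
  {"xyz":[-0.003,0.005,0],"turn":[0,0,0]},
  {"xyz":[-0.003,0.005,0],"turn":[0,0,0]},
  {"xyz":[0,0,0.02],"turn":[0,0,0]},
  {"xyz":[0,0,0.03],"turn":[0,0,0]},
  {"xyz":[-0.03,0,0.03],"turn":[0,0,0]},
  {"xyz":[-0.04,0,0],"turn":[0,0,0]},
  {"xyz":[-0.04,0,0],"turn":[0,0,0]},
  {"xyz":[-0.04,0,0],"turn":[0,0,0]},
])

```text
clock: 7.48
eef_pos: [353.0, -72.0, 185.4]
eef_rot: [3.141, -0.0, 0.766]
wrist_force: [0.5, -0.2, 0.4]
finger_gap: 0.3
```

```bash
python3 look.py 6
```

```text
7.575 [352.1 -71.9 185.5] [ 3.141 -0.     0.765] [ 0.26 -0.42  1.08]
```

View pics/l6.png

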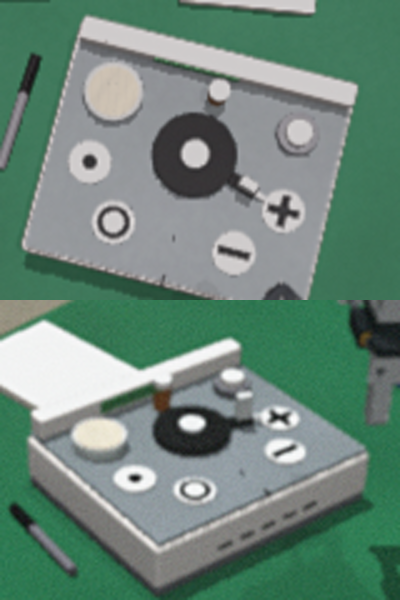

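In the top view the pointer lies on the line from the disc centre (195,153) to the plus (284,212). The other things haven't moved. Next, the hover above the key.

>>> arm_command([
  {"xyz":[0.0397,-0.0143,0],"turn":[0,0,0]},
  {"xyz":[0.0397,-0.0143,0],"turn":[0,0,0]},
  {"xyz":[0.0397,-0.0143,0],"turn":[0,0,0]},
  {"xyz":[0.0397,-0.0143,0],"turn":[0,0,0]},
  {"xyz":[0.0397,-0.0143,0],"turn":[0,0,0]},
  {"xyz":[0.0397,-0.0143,0],"turn":[0,0,0]},
  {"xyz":[0,0,-0.03],"turn":[0,0,0]},
  {"xyz":[0,0,-0.03],"turn":[0,0,0]},
  {"xyz":[0,0,-0.01],"turn":[0,0,0]},
  {"xyz":[0,0,0],"turn":[0,0,0]},
])

```text
clock: 8.82
eef_pos: [592.9, -158.0, 115.5]
eef_rot: [-3.141, 0.0, 0.766]
wrist_force: [0.3, 0.3, 0.3]
finger_gap: 0.3
```

```bash
python3 look.py 7; python3 - <<'E'
from h import *
c=pickle.load(open('side7.pkl','rb'))['color'][165:235,270:360,::-1]
cv2.imwrite('pics/z7.png',cv2.resize(c,None,fx=8,fy=8,interpolation=cv2.INTER_CUBIC))
E
```

```text
8.925 [ 593.3 -158.3  116.7] [ 3.14e+00 -1.00e-03  7.66e-01] [ 0.27 -0.76 -0.56]
```

View pics/z7.png

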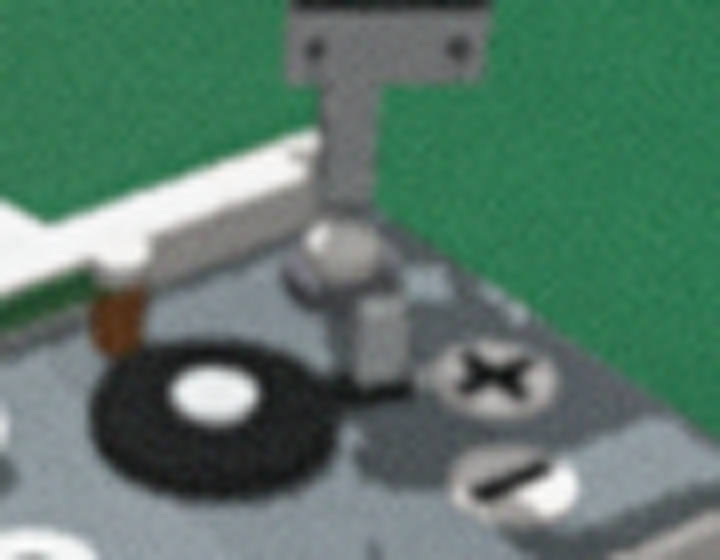

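The fingertips (column 348) are centred over the key (column 345), about 15 mm above it. I press slowly.

>>> arm_command([
  {"xyz":[-0.001,0,-0.005],"turn":[0,0,0]},
  {"xyz":[-0.001,0,-0.004],"turn":[0,0,0]},
  {"xyz":[0,0,-0.003],"turn":[0,0,0]},
  {"xyz":[0,0,-0.002],"turn":[0,0,0]},
  {"xyz":[0,0,-0.002],"turn":[0,0,0]},
  {"xyz":[0,0,-0.001],"turn":[0,0,0]},
])

```text
clock: 9.68
eef_pos: [590.6, -158.3, 98.5]
eef_rot: [-3.142, 0.0, 0.766]
wrist_force: [-2.1, -0.1, 3.6]
finger_gap: 0.4
```

>>> arm_command([
  {"xyz":[0,0,-0.001],"turn":[0,0,0]},
  {"xyz":[0,0,-0.001],"turn":[0,0,0]},
  {"xyz":[0,0,0],"turn":[0,0,0]},
])

```text
clock: 10.05
eef_pos: [590.7, -158.2, 97.2]
eef_rot: [3.141, -0.0, 0.766]
wrist_force: [-5.5, 1.1, 10.1]
finger_gap: 1.0
```

>>> arm_command([
  {"xyz":[0,0,-0.001],"turn":[0,0,0]},
  {"xyz":[0,0,-0.001],"turn":[0,0,0]},
  {"xyz":[0,0,0],"turn":[0,0,0]},
])

```text
clock: 10.42
eef_pos: [590.8, -158.3, 96.8]
eef_rot: [3.14, -0.001, 0.766]
wrist_force: [-13.6, 3.8, 26.4]
finger_gap: 0.2
```

```bash
python3 look.py 8; python3 - <<'E'
from h import *
c=pickle.load(open('side8.pkl','rb'))['color'][165:235,270:360,::-1]
cv2.imwrite('pics/z8.png',cv2.resize(c,None,fx=8,fy=8,interpolation=cv2.INTER_CUBIC))
E
```

```text
10.525 [ 590.9 -158.3   96.9] [ 3.14e+00 -1.00e-03  7.66e-01] [-13.41   3.63  26.02]
```

View pics/z8.png

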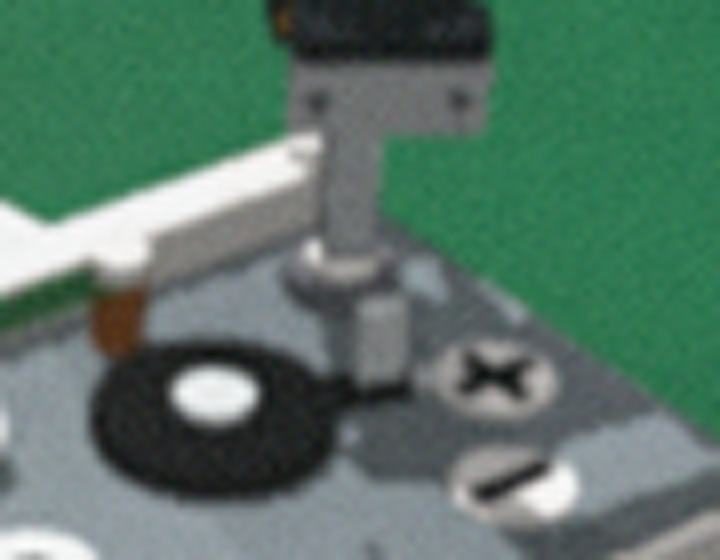

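A stiff stop at tip height about 86 mm with 26 N, which is more than the key needs. I compare the key's visible edge before and during the press to see whether it is fully down.

```bash
python3 - <<'E'
from h import *
a=pickle.load(open('side7.pkl','rb')); b=pickle.load(open('side8.pkl','rb'))
z=pickle.load(open('side6.pkl','rb'))
for n,c in(('6',z),('7',a),('8',b)):
    g=cv2.cvtColor(c['color'],cv2.COLOR_RGB2GRAY)
    print(n);print(g[189:205,303:322])
P=[[590,-158,h] for h in(84,86,90,92)]; print(proj(b,P).round(1))
I=[cv2.resize(c['color'][182:207,298:328,::-1],None,fx=13,fy=13,interpolation=cv2.INTER_NEAREST) for c in(a,b)]
cv2.imwrite('pics/z9.png',np.hstack(I))
E
```

```text
6
[[156 146 136 128 124 125 127 128 128 122 121 127 116  96  92  99  96  96
   95]
 [127 124 128 120 127 129 125 122 121 117 119 111 106  88  94  94  96  94
   98]
 [126 125 128 124 121 122 119 130 123 121 119 103  95  99 110 103  97  95
   95]
 [129 126 126 127 124 121 136 158 172 181 175 155 134 133 138 125 110  95
   97]
 [127 129 125 109 109 129 183 224 232 238 237 226 214 194 162 146 129 118
  108]
 [122 105 104  98 115 165 233 247 245 244 244 245 246 237 186 146 142 133
  127]
 [ 99  96  96 108 121 176 239 247 245 245 246 245 245 242 196 152 148 145
  141]
 [ 98 103 112 125 131 153 204 237 242 243 242 240 239 216 171 137 141 147
  147]
 [126 122 124 137 134 127 148 182 202 208 212 205 187 165 130 129 136 133
  145]
 [144 136 114 118 128 129 121 138 148 152 151 149 139 124 115 127 128 127
  145]
 [150 137 101  98 118 129 129 125 121 130 124 122 121 116 108 119 113 128
  148]
 [149 135  98  71  90 115 123 123 120 122 123 113 113 124 116 100 102 117
  145]
 [151 140 113  72  67  85  92 100 101 106 108 112 135 148 151 154 164 148
  145]
 [150 146 129  93  68  62  65  64  69  82  84
[... 2157 characters left out ...]
 122 120 139 169 192 148 130 131 134 133 133 130 113 103 101 106
  123]
 [141 131 108 112 122 131 148 147 153 161 160 160 152 135  98  81  92 122
  143]
 [143 121 101  95 107 112 107 120 135 147 143 136 126 108  77  71  93 122
  150]
 [140 128  95  72  85  91  81  91  97 101 108  94  88  77  68  68  78 118
  140]
 [140 136 105  74  62  69  66  70  69  70  75  69  79  79  88  85  99 106
  118]
 [138 133 123  98  69  59  60  67  61  61  70  80 104 120 123 125 126 115
   95]
 [139 134 139 120  98  80  66  65  67  66  64  95 129 143 148 142 138 120
   90]
 [139 141 138 136 125 116 102  78  70  64  68  90 126 136 142 131 129 115
   92]]
[[313.1 196.5]
 [313.1 196. ]
 [313.2 194.8]
 [313.2 194.2]]
```

View pics/z9.png

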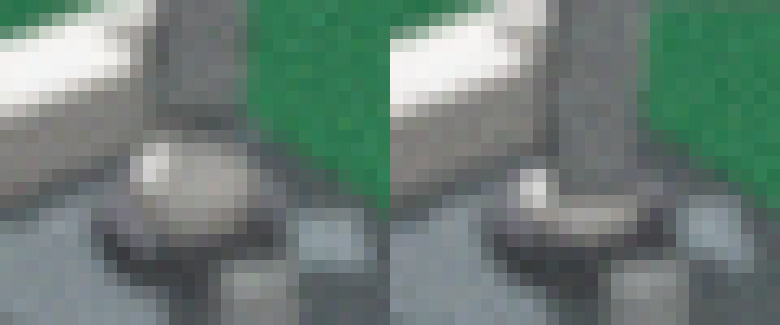

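The bright key edge at column 309 moved down from row ≈194.4 to ≈196.3. That is 1.9 px at 0.29 px/mm, or about 6 mm, so the key is fully down. Release.

>>> arm_command([
  {"xyz":[0,0,0.003],"turn":[0,0,0]},
  {"xyz":[0,0,0.004],"turn":[0,0,0]},
  {"xyz":[0,0,0.01],"turn":[0,0,0]},
  {"xyz":[0,0,0.03],"turn":[0,0,0]},
  {"xyz":[0,0,0.04],"turn":[0,0,0]},
  {"xyz":[-0.04,0.014,0],"turn":[0,0,0]},
  {"xyz":[-0.04,0.014,0],"turn":[0,0,0]},
  {"xyz":[-0.04,0.014,0],"turn":[0,0,0]},
  {"xyz":[-0.04,0.014,0],"turn":[0,0,0]},
  {"xyz":[-0.04,0.014,0],"turn":[0,0,0]},
  {"xyz":[-0.04,0.014,0],"turn":[0,0,0]},
  {"xyz":[0,0,0],"turn":[0,0,0]},
])

```text
clock: 12.02
eef_pos: [349.5, -73.7, 182.0]
eef_rot: [3.14, -0.001, 0.766]
wrist_force: [1.0, 0.5, -0.5]
finger_gap: 0.1
```

```bash
python3 look.py 9; python3 - <<'E'
from h import *
a=pickle.load(open('side6.pkl','rb'))['color']; b=pickle.load(open('side9.pkl','rb'))['color']
t6=pickle.load(open('top6.pkl','rb'))['color']; t9=pickle.load(open('top9.pkl','rb'))['color']
d=np.abs(a[165:285,220:350].astype(int)-b[165:285,220:350]).max(2); print(d.max(),(d>40).sum())
d=np.abs(t6[150:255,220:360].astype(int)-t9[150:255,220:360]).max(2); print(d.max(),(d>40).sum())
for im in (a,b): g=cv2.cvtColor(im,cv2.COLOR_RGB2GRAY)[190:204,306:318].astype(float); w=np.clip(g-175,0,None); w[9:]=0; print((w.sum(1)*np.arange(14)).sum()/w.sum())
c=pickle.load(open('top9.pkl','rb'))
q=1.257
th=-.233;o=np.array([567.3,-52.9]);R=np.array([[np.cos(th),-np.sin(th)],[np.sin(th),np.cos(th)]])
for q in(.628,1.0,1.257,1.45): print(q,proj(c,[[*(R@[-62*np.cos(q),-62*np.sin(q)]+o),114]]).round(1))
m=(cv2.cvtColor(t9,cv2.COLOR_RGB2GRAY)[218:230,308:326]>175); ys,xs=np.nonzero(m);print(xs.mean()+308,ys.mean()+218)
E
```

```text
12.125 [351.2 -74.4 182.1] [ 3.14e+00 -1.00e-03  7.66e-01] [ 1.09 -0.05  0.66]
17 0
5 0
4.755619320899092
4.763195435092725
0.628 [[307.7 232.7]]
1.0 [[315.4 227.8]]
1.257 [[319.5 222.9]]
1.45 [[321.6 218.6]]
320.3103448275862 224.13793103448276
```

View pics/l9.png

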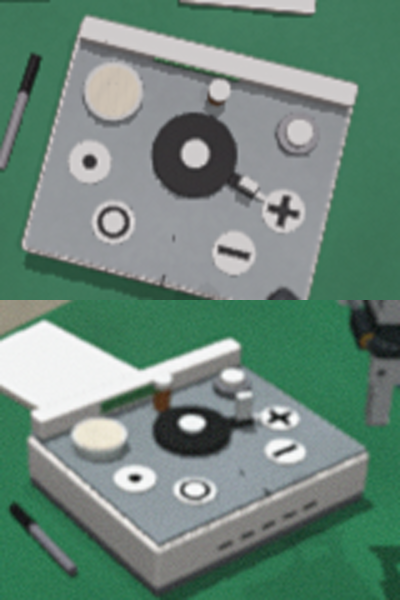

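The pictures match those before the press, so the key is up again. The pointer rests at plus, with the tab at (320,224) against (319.5,223) predicted for that stop. The robot is clear.

```bash
python3 -c "
from cell import *
print(sign_off())"
```

```text
the job is handed in; nothing more can be done
None
```

I pushed the selector's tab sideways with the closed fingers through two clicks to the plus badge (joint value +1.257). I then pressed the round key fully down, released it and drew the arm clear. The job was handed in at about 12 s of the 48 s allowed.

- **Selector:** the tab was last seen at about (320,224) in the top view, against (319.5,223) predicted for the plus stop. In the readings I took, the push force stayed around 3 N, against the 20 N limit.
- **Key press:** the side view showed the key about 6 mm down.
- **Key release:** after I let go, its picture matched the one from before the press, so it is up again.
- **Loose things:** the dish and vial show no change between the pictures before and after the press. The pen, pipette and tip box were not measured at the end. The arm was never lowered near them, and the pen looks unmoved.

**Disagreements:**
- The two cameras disagreed by about 3–4 mm on position, so I used a value between them.
- The key press went harder than needed. It met a stiff stop and I went on to about 26 N upward with about 14 N sideways; the key itself needs about 5 N.
- One early move was refused for its format and was sent again.

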